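Pack the reagent carrier and park it under the bench bridge

TASK

Pack the amber bottle and the white jar upright into the grey carrier next to the blue tip box already in it, setting them down rather than dropping them. Then slide the carrier by its yellow handle into the bay under the clear shelf, between the red rails, until its nose is fully home against the red stop, with all three items still standing in it. Leave everything else where it is.

Things in the scene. Friction and masses are not known exactly. Their poses are not given: they have to be found in the camera images.
- carrier: grey open tray, loose on the bench, about 0.3 kg. Origin: centre of its underside; z up; +x points to its nose, which enters the bay first. Outer size 188 (x) by 72 (y) by 25 mm high; walls and floor 4 mm thick, inside 180 by 64 mm. The tip box stands in it at about x = +60; a yellow handle plate stands behind its -x end
- free_room (a point): middle of the free room on the carrier's inner floor, at (-28, 0, 4) mm in the carrier's frame, axes as the carrier's. The room is about 125 mm long (x) and 64 mm wide (y): the jar and the bottle fit in a row, for example 30 mm before and 30 mm behind this point, in either order
- handle (a point): point to pinch on the carrier's yellow handle plate, at (-130, 0, 78) mm in the carrier's frame. The plate is 12 mm thick (y), 40 mm long (x), centred there, and its top is 95 mm above the bench; pinch it across y, from above. Axes as the carrier's
- amber_bottle: amber glass bottle with a paper label and a blue cap, standing on the bench. Origin: centre of its underside, z up. Body 50 mm in diameter with straight sides up to 62 mm, then a shoulder and a cap 36 mm in diameter; 90 mm high in all; about 0.15 kg
- jar: white plastic jar with a red screw cap, standing on the bench. Origin: centre of its underside, z up. 54 mm in diameter with straight sides up to 64 mm, the cap 51 mm in diameter; 80 mm high in all; about 0.12 kg
- tip_box: blue box with a clear lid, 50 (x) by 56 (y) by 58 mm high, standing loose in the nose end of the carrier; it travels with the carrier and is not to be taken out. Origin: centre of its underside
- bridge: fixed clear shelf, red edges, four steel legs, over a bay with red rails. Origin: on the bench in front of it, just where the middle of the carrier's handle stands (seen from above) once the nose is at the stop; +x points into the bay. Shelf 200 (x) by 250 (y) mm from x = 44 to 244, y = +-125, underside 112, top 118 mm high. Legs 12 mm thick at x = 59 and 229, y = +-115
- mouth (a point): on the bench, middle of the bay's mouth, at (35, 0, 0) mm in the bridge's frame, same axes. Two red rails 25 mm high under the shelf, inner faces 80 mm apart, run from 19 mm beyond this point to the stop 189 mm beyond it; their noses flare outwards from 80 to about 95 mm apart at this point. The stop is a red bar 25 mm high. Two dishes 30 mm high lie fixed on the far end of the shelf
- green_bottle: bystander: green glass bottle with a yellow cap, same shape and size as the amber one (50 mm diameter, 90 mm high); not wanted. Origin: centre of its underside
- tube_rack: bystander: flat blue tube rack, 100 by 200 by 28 mm with tubes up to 44 mm high, on the left. Origin: centre of its underside
- freezer_box: bystander: flat white box 130 by 130 by 50 mm, on the left of the shelf. Origin: centre of its underside
- pipette: bystander: pipette 265 mm long lying on the bench at the right, about 24 mm high. Origin: on the bench under its middle, x towards its tip

How it is judged:
By the outcome, as a careful person would: the job done as asked, in the order asked, and still so for the second after the job is handed in, with the robot touching nothing.
It also fails if it takes over 69 s, if anything falls off the work surface, if the arm or the gripper's body presses on something with over 40 N, if the wrist force passes 120 N, or if a joint passes its speed limit or range.

ROBOT

A 7-joint arm with a two-finger parallel gripper is mounted at the origin on the work surface. World frame = base frame: x ahead of the robot, y to its left, z up, the work surface at z = 0. Lengths are in m, angles in rad, forces in N, time in s.
With the tool pointing down it reaches from about 0.425 to 0.925 m from the base axis. Payload 6.8 kg.
Tool frame: the origin (TCP) lies at the very end of the fingers, on their centre line; the grasp point (between the pads) lies 19 mm behind it; z points along the fingers, y is the line along which they close (so a half turn about z gives the same grasp; the last joint's range is limited). The gripper opens to 85 mm and grips with 20 to 120 N. Pads are 22 mm wide; open, the fingers measure 114 mm over their backs; the gripper's body (76 mm by 85 mm) begins 54 mm behind the grasp point. The pads swing forward as they close: fully open they stand 13 mm farther back than shut.
Start: joints at [1.113, 0.477, 0.022, 1.555, -0.011, 1.109, -0.083], TCP at [0.231, -0.634, 0.231] pointing down, gripper open.
Joint ranges: [-2.96, 2.96], [-0.34, 2.1], [-1.41, 1.46], [0.24, 2.44], [-1.37, 4.51], [0.17, 1.92], [-2.96, 2.96]. Speed limits (rad/s): [2.39, 2.39, 3.14, 3.14, 3.14, 3.14, 3.14].

INTERFACE

Orientations are given as a rotation vector (axis times angle).
In Python, from bench import r gives the robot as it stands. The module is installed in compiled form; this text tells all that it offers.
- The arm moves only by the tool servo_tool, never from a script. Its argument "commands" is a list of rows, each a list of 7 numbers: the turn, a rotation vector about the world's x, y, z in degrees, then the shift along the world's x, y, z in mm, then the closure, from 0 (fully open) to 1 (shut). A call has 1 to 5 rows; each row is the pose to reach, as a shift and turn from the pose commanded when the call began; what a row does not reach only later rows make up. A row lasts 1/12 s, in which the tool goes at most 41.7 mm and 7.16 degrees, less where a joint would pass 70% of its speed; a pose out of reach is approached as far as the arm can. A call with a gripper value outside its range is refused whole. The fingers move at their own pace and stop on an object; "force" is the grip in N (left out, the last holds). Time passes only in rows, so rows that repeat a pose let the fingers close. It gives the time, the measured TCP pose, the force, the opening and the grip force at its end, in the units of the state.
- r.get_obs(): the state, without advancing time (a new reading comes with each control period).
- r.grab_frame(name): name is "scene" or "top"; returns (picture, depth): 384x512x3 uint8, blue, green, red; 384x512 float32, m along the optical axis (not along the pixel's ray), 0 where there is no reading.
- r.camera_info(name): a dict with "vertical_fov" (degrees; the focal length in pixels is half the picture's height over the tangent of half this angle, whatever the lens; pixels are square), "cx", "cy" (the principal point, pixels), "cam_to_world" (4x4, takes a point from camera to world coordinates). Camera axes: x right, y up, looking along -z (the intrinsics and any distortion apply to the point x, -y, -z); pixel columns grow to the right and rows downward; lengths in m; the calibration is good to about 2 mm. A picture is of the moment at which its call begins. camera_info takes no time and is no camera call.
- r.hand_in(): hands the job in; it is judged then, once.
The state is a dict: "clock": time; "joints": joint angles; "qvel": joint speeds; "tau": joint torques, N m; "tcp_pos": TCP position; "orientation": TCP orientation; "contact_force": force on the tool from outside, world axes, zero at the start; "moment": the same for the moment, N m; "grip_width": finger opening in m; "gripper_force": force on a finger pad.
Only numpy, scipy, OpenCV 4.12 (cv2) and the standard library are available. Lean on these libraries where they do the work, as an engineer would, in place of code of your own. Each camera call takes 0.05 s, during which the arm holds its last target. There are 200 camera calls.

## Working session

There is one attempt and no reset: what is moved stays moved. The work goes in short steps, Python scripts to look and compute and a tool call to move; the robot and the scene stay as the last step left them, time stands still between calls to the robot, and variables do not carry over. Pictures are saved under pics/ and viewed, at most 10 in all, crops included, and the job is handed in when it is done.

Besides the shell and the picture viewer there is one more tool, called after "Request:" in YAML: its name, and indented under it one key for each argument. servo_tool: Moves the arm, as the interface text tells. Its arguments: {"type":"object","properties":{"commands":{"type":"array"},"force":{"type":"number"}},"required":["commands"]}

```bash
mkdir -p pics
cat > h.py <<'E'
import numpy as np, cv2
from bench import r
def grab(n):
    im,d=r.grab_frame(n); return im,d,r.camera_info(n)
def cloud(d,ci):
    h,w=d.shape; f=h/2/np.tan(np.radians(ci["vertical_fov"])/2)
    v,u=np.mgrid[:h,:w]; x=(u-ci["cx"])/f*d; y=-(v-ci["cy"])/f*d
    P=np.stack([x,y,-d,np.ones_like(d)],-1)@np.array(ci["cam_to_world"]).T
    P=P[...,:3]; P[d<=0]=np.nan; return P
E
python3 - <<'E'
from h import *
for n in("scene","top"):
    im,d,ci=grab(n); cv2.imwrite(f"pics/{n}0.png",im); np.savez(f"{n}0.npz",im=im,P=cloud(d,ci))
    print(n,{k:(np.round(v,3).tolist() if k=="cam_to_world" else v) for k,v in ci.items()},(d>0).mean())
o=r.get_obs(); print(o["clock"],o["tcp_pos"],o["orientation"],o["grip_width"])
E
```

```text
scene {'vertical_fov': 45.94022866502577, 'cx': 249.98629547980886, 'cy': 189.7023217426161, 'cam_to_world': [[0.766, -0.391, 0.511, 1.348], [0.643, 0.436, -0.63, -0.954], [0.024, 0.81, 0.585, 1.017], [0.0, 0.0, 0.0, 1.0]]} 0.9901224772135416
top {'vertical_fov': 45.65668752499461, 'cx': 245.35629711157077, 'cy': 189.6607050491306, 'cam_to_world': [[0.026, 0.993, -0.117, 0.376], [-1.0, 0.027, 0.005, 0.05], [0.008, 0.117, 0.993, 1.43], [0.0, 0.0, 0.0, 1.0]]} 0.9962361653645834
0.1 [ 0.23109509 -0.6336301   0.23042251] [-3.09207443e+00 -5.46337037e-01  6.62002283e-04] 0.08557521076356232
```

View pics/scene0.png

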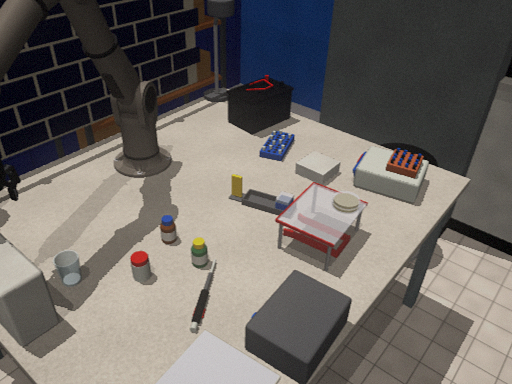

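View pics/top0.png

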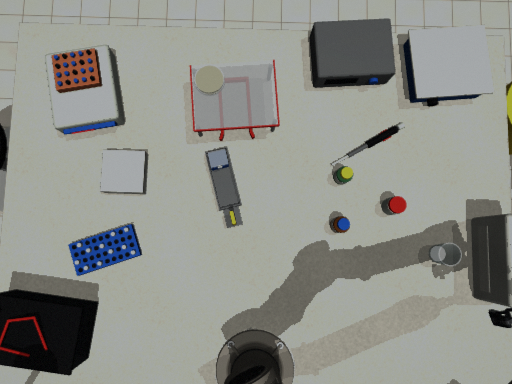

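The top view shows the amber bottle at (341,225), jar (395,205), green bottle (344,175), carrier from handle (233,216) to tip box (218,158), and bridge shelf spanning (190-278, 62-135). I'll measure these from both clouds.

```bash
cat > m.py <<'E'
from h import *
import sys
t=sys.argv[1]
for n in("top","scene"):
    D=np.load(f"{n}{t}.npz"); im=D["im"]; P=D["P"]; hsv=cv2.cvtColor(im,cv2.COLOR_BGR2HSV).astype(int)
    H,S,V=hsv[...,0],hsv[...,1],hsv[...,2]; X,Y,Z=P[...,0],P[...,1],P[...,2]
    red=((H<8)|(H>172))&(S>130)&(V>60); blue=(H>105)&(H<130)&(S>110); yel=(H>20)&(H<35)&(S>140)
    def rep(name,m,box=None):
        p=P[m]; 
        if len(p)<3: print(n,name,len(p)); return
        print(n,name,len(p),"mean",np.round(np.nanmean(p,0)*1e3),"med",np.round(np.nanmedian(p,0)*1e3),"lo",np.round(np.nanpercentile(p,2,0)*1e3),"hi",np.round(np.nanpercentile(p,98,0)*1e3))
    ws=(X>.3)&(X<1.2)&(Y>-.6)&(Y<.4)
    rep("amber cap",blue&ws&(Y<-.15)&(X<.7)&(Z>.08))
    rep("jar cap",red&ws&(Y<-.25)&(Z>.07))
    rep("green cap",yel&ws&(Y<-.1)&(Z>.08))
    rep("handle",yel&ws&(Y>-.1)&(Z>.07))
    near=ws&(Y>-.1)&(Y<.2)
    rep("tipbox top",near&(Z>.05)&(Z<.066)&(X<.75)&~yel)
    rep("shelf red",red&near&(Z>.1)&(Z<.125))
    rep("low red",red&near&(Z<.04))
    rep("bench",ws&(abs(Z)<.01))
    for nm,m in(("handle",yel&ws&(Y>-.1)&(Z>.07)),("shelf red",red&near&(Z>.105)&(Z<.125)),("carrier",near&(Z>.012)&(Z<.035)&(X<.76)&~red)):
        p=P[m][:,:2].astype(np.float32)*1e3
        if len(p)>5: print("   ",nm,cv2.minAreaRect(p))
E
python3 m.py 0
```

```text
top amber cap 117 mean [ 441. -246.   90.] med [ 440. -246.   90.] lo [ 425. -263.   83.] hi [ 456. -231.   96.]
top jar cap 225 mean [ 503. -409.   80.] med [ 503. -409.   80.] lo [ 480. -432.   74.] hi [ 525. -387.   85.]
top green cap 111 mean [ 593. -256.   89.] med [ 592. -255.   89.] lo [ 577. -272.   83.] hi [ 609. -240.   95.]
top handle 50 mean [451.  80.  94.] med [451.  80.  95.] lo [434.  71.  88.] hi [469.  87. 100.]
top tipbox top 288 mean [633. 128.  61.] med [632. 129.  61.] lo [606. 101.  55.] hi [661. 160.  66.]
top shelf red 242 mean [753.  38. 119.] med [719.  13. 120.] lo [702. -47. 109.] hi [914. 194. 124.]
top low red 69 mean [718.  76.  24.] med [717.  37.  25.] lo [699.  22.  10.] hi [737. 128.  31.]
top bench 58692 mean [632. -85.   0.] med [609. -89.   0.] lo [ 311. -576.   -6.] hi [1057.  377.    7.]
    handle ((450.85888671875, 79.40582275390625), (37.8988037109375, 10.671222686767578), 15.620290756225586)
    shelf red ((756.84130859375, 32.501617431640625), (158.75416564941406, 317.9793701171875), 43.263397216796875)
    carrier ((593.550537109375, 62.
[... 575 characters left out ...]
 60.] lo [554. -49.  51.] hi [741. 153.  65.]
scene shelf red 253 mean [795. -10. 118.] med [788. -41. 118.] lo [703. -55. 111.] hi [916. 197. 124.]
scene low red 448 mean [825.  47.  17.] med [832.  33.  19.] lo [717.  18.   2.] hi [902. 131.  29.]
scene bench 35276 mean [ 671. -173.    0.] med [ 658. -188.    0.] lo [ 317. -587.   -5.] hi [1069.  366.    5.]
    handle ((451.5216064453125, 70.86880493164062), (37.578216552734375, 14.563716888427734), 12.154434204101562)
    shelf red ((808.464599609375, 78.54084777832031), (202.4191131591797, 259.98797607421875), 5.544864654541016)
    carrier ((606.8544311523438, 67.41927337646484), (128.93270874023438, 333.6318359375), 69.51309967041016)
```

Request:
servo_tool:
  commands:
    - [0,0,-2,20,37,0,0]
    - [0,0,-5,40,73,0,0]
    - [0,0,-5,60,110,0,0]
    - [0,0,-5,80,146,0,0]
    - [0,0,-5,100,183,0,0]
  force: 30

```text
clock: 0.52
tcp_pos: [0.3316, -0.4494, 0.2309]
orientation: [-3.114, -0.411, 0.001]
contact_force: [0.1, -1.0, 0.6]
grip_width: 0.0857
gripper_force: 0.0
```

Request:
servo_tool:
  commands:
    - [0,0,0,20,37,0,0]
    - [0,0,0,40,73,0,0]
    - [0,0,0,60,110,0,0]
    - [0,0,0,80,146,0,0]
    - [0,0,0,110,190,0,0]

```text
clock: 0.93
tcp_pos: [0.4344, -0.2689, 0.2312]
orientation: [-3.114, -0.411, 0.001]
contact_force: [-0.0, -0.6, -0.7]
grip_width: 0.0853
gripper_force: 0.0
```

Run:
```python
from h import *
from scipy.spatial.transform import Rotation as R
for n in("scene","top"):
    im,d,ci=grab(n); P=cloud(d,ci); np.savez(f"{n}1.npz",im=im,P=P)
    o=r.get_obs(); T=np.array(o["tcp_pos"]); M=R.from_rotvec(o["orientation"]).as_matrix()
    c=np.linalg.inv(np.array(ci["cam_to_world"]))@np.r_[T,1]; f=192/np.tan(np.radians(ci["vertical_fov"])/2)
    u=int(ci["cx"]+f*c[0]/-c[2]); v=int(ci["cy"]-f*c[1]/-c[2]); print(n,u,v)
    x0,y0=max(u-60,0),max(v-60,0); cr=cv2.resize(im[y0:y0+120,x0:x0+120],(480,480),interpolation=cv2.INTER_CUBIC)
    cv2.circle(cr,((u-x0)*4,(v-y0)*4),4,(0,255,0),1); cv2.imwrite(f"pics/{n}1c.png",cr)
a=[cv2.imread(f"pics/{n}1c.png") for n in("scene","top")]; cv2.imwrite("pics/c1.png",cv2.resize(np.hstack(a),(800,400)))
print(T,M[:,1],M[:,2],o["clock"],o["grip_width"])
```

```text
scene 160 182
top 361 222
[ 0.43875786 -0.2638499   0.23141787] [ 0.27063413 -0.96268013 -0.00203167] [ 0.00200965  0.00267538 -0.9999944 ] 1.0333 0.08559544589883894
```

View pics/c1.png

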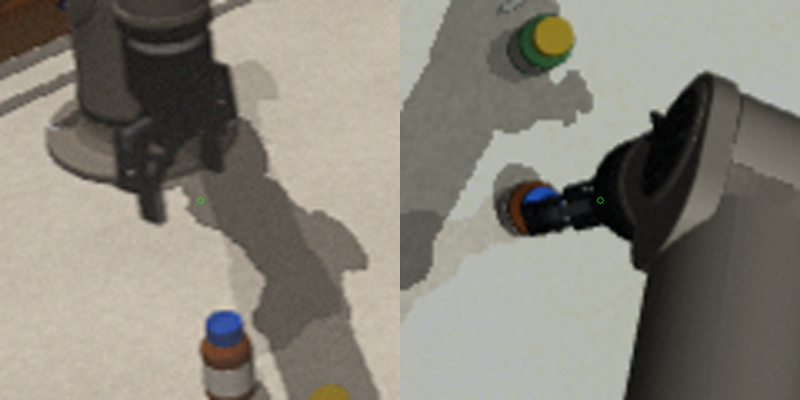

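The left crop (scene) shows both fingertips at about (150,215) and (220,165), so their midpoint sits left of the projected TCP (200,200). In the top crop the left finger ends at about (525,215), where I'd expect it. So the scene camera looks off. I'll quantify this in the tool frame.

Run:
```python
from h import *
from scipy.spatial.transform import Rotation as R
o=r.get_obs(); T=np.array(o["tcp_pos"]); M=R.from_rotvec(o["orientation"]).as_matrix()
for n in("top","scene"):
    P=np.load(f"{n}1.npz")["P"].reshape(-1,3); q=(P-T)@M*1e3
    for lo,hi in((-30,-5),(-50,-30),(-75,-50)):
        s=q[(q[:,2]>lo)&(q[:,2]<hi)&(abs(q[:,0])<70)&(abs(q[:,1])<90)]
        if len(s)<4: print(n,lo,len(s)); continue
        h=np.histogram(s[:,1],np.arange(-80,81,10))[0]
        print(n,lo,len(s),"x",np.round(np.percentile(s[:,0],[2,50,98])),"y",np.round(np.percentile(s[:,1],[1,5,50,95,99])),h)
    w=[]
from numpy import nan
# distortion probe: straight bench-level landmarks, shelf red corners in both views
for n in("top","scene"):
    D=np.load(f"{n}0.npz"); P=D["P"]; hsv=cv2.cvtColor(D["im"],cv2.COLOR_BGR2HSV).astype(int);H,S,V=hsv[...,0],hsv[...,1],hsv[...,2]
    X,Y,Z=P[...,0],P[...,1],P[...,2]
    red=((H<8)|(H>172))&(S>130)&(V>60)&(Z>.108)&(Z<.128)&(X>.68)&(X<.95)&(Y>-.1)&(Y<.25)
    p=P[red][:,:2].astype(np.float32)*1e3; R_=cv2.minAreaRect(p); print(n,R_,np.round(cv2.boxPoints(R_)))
    g=(H>35)&(H<125)&(S<60)&(V>150)
    fb=(Z>.042)&(Z<.058)&(X>.4)&(X<.8)&(Y>.2)&(Y<.5); p=P[fb][:,:2].astype(np.float32)*1e3; print(n,"box",np.round(np.median(p,0)),cv2.minAreaRect(p),len(p))
    tr=(H>105)&(H<130)&(S>110)&(Z>.02)&(Z<.05)&(X>.25)&(X<.6)&(Y>.15); p=P[tr][:,:2].astype(np.float32)*1e3; print(n,"rack",np.round(np.median(p,0)),cv2.minAreaRect(p))
```

```text
top -30 0
top -50 0
top -75 32 x [-9.  4. 17.] y [-79. -78. -76. -48. -46.] [26  0  2  4  0  0  0  0  0  0  0  0  0  0  0  0]
scene -30 62 x [-19.  -4.   3.] y [-43. -40.   7.  62.  63.] [ 0  0  0  3 28  0  0  0  0  0  0  0  1 20 10  0]
scene -50 90 x [-17.  -5.   3.] y [-50. -45. -34.  62.  64.] [ 0  0  2 12 36  0  0  0  0  0  0  0  4 19 17  0]
scene -75 165 x [-19.  -0.   7.] y [-67. -61.  47.  80.  81.] [ 0 13 26 10 19  3  0  2  0  2  0  1 11 23  8 36]
top ((811.1520385742188, 85.04474639892578), (202.5301971435547, 253.76377868652344), 5.386867523193359) [[698. 202.]
 [722. -51.]
 [924. -32.]
 [900. 221.]]
top box [587. 420.] ((599.8807373046875, 419.76361083984375), (132.00335693359375, 392.4523010253906), 89.21794128417969) 1853
top rack [346. 467.] ((347.0797424316406, 468.28936767578125), (99.95436096191406, 201.38816833496094), 19.60531234741211)
scene ((808.60205078125, 79.28269958496094), (202.48556518554688, 261.6922607421875), 5.433648109436035) [[695. 200.]
 [720. -61.]
 [922. -41.]
 [897. 219.]]
scene box [594. 412.] ((599.2638549804688, 412.3238830566406), (142.79147338867188, 393.8482360839844), 86.51161193847656) 698
scene rack [356. 445.] ((345.620849609375, 462.65826416015625), (97.78534698486328, 211.74497985839844), 18.84474754333496)
```

Request:
servo_tool:
  commands:
    - [0,0,0,2,14,-25,0]
    - [0,0,0,2,14,-60,0]
    - [0,0,0,2,14,-95,0]
    - [0,0,0,2,14,-120,0]
    - [0,0,0,2,14,-120,0]

```text
clock: 1.45
tcp_pos: [0.4328, -0.2557, 0.1066]
orientation: [-3.109, -0.411, 0.013]
contact_force: [-0.8, 1.5, -0.3]
grip_width: 0.0856
gripper_force: 0.0
```

Run:
```python
from h import *
o=r.get_obs(); print(np.round(o["joints"],3),np.round(o["qvel"],3),np.round(o["tcp_pos"],4),np.round(o["orientation"],3),np.round(o["tau"],1))
```

```text
[ 0.538  0.373 -0.155  2.058  0.084  0.726 -0.978] [ 0.007 -0.068 -0.002 -0.063 -0.019  0.096  0.015] [ 0.4328 -0.2557  0.1066] [-3.109 -0.411  0.013] [ -0.5 -45.4  -0.8 -21.7   0.2  -1.   -0.1]
```

Request:
servo_tool:
  commands:
    - [0,0,0,0,0,0,0]
    - [0,0,0,0,0,0,0]

```text
clock: 1.62
tcp_pos: [0.4374, -0.2577, 0.1126]
orientation: [3.114, 0.41, 0.002]
contact_force: [-0.2, -0.2, 0.5]
grip_width: 0.0852
gripper_force: 0.0
```

Request:
servo_tool:
  commands:
    - [0,0,0,4,11,-5,0]
    - [0,0,0,4,11,-25,0]
    - [0,0,0,4,11,-50,0]
    - [0,0,0,4,11,-72,0]
    - [0,0,0,4,11,-84,0]

```text
clock: 2.03
tcp_pos: [0.4414, -0.2466, 0.0275]
orientation: [3.114, 0.411, 0.002]
contact_force: [-0.6, -0.1, 0.6]
grip_width: 0.0853
gripper_force: 0.0
```

Request:
servo_tool:
  commands:
    - [0,0,0,0,0,0,0]
    - [0,0,0,0,0,0,0.3]
    - [0,0,0,0,0,0,1]
    - [0,0,0,0,0,0,1]
    - [0,0,0,0,0,0,1]
  force: 30

```text
clock: 2.45
tcp_pos: [0.4421, -0.2469, 0.0293]
orientation: [3.113, 0.41, 0.005]
contact_force: [-1.4, -0.2, 7.3]
grip_width: 0.0493
gripper_force: 30.0
```

Request:
servo_tool:
  commands:
    - [0,0,0,0,0,0,1]
    - [0,0,0,0,0,0,1]
    - [0,0,0,0,0,0,1]

```text
clock: 2.7
tcp_pos: [0.442, -0.2469, 0.0293]
orientation: [3.113, 0.41, 0.005]
contact_force: [-0.4, -0.1, 8.0]
grip_width: 0.0492
gripper_force: 30.0
```

```bash
cat > car.py <<'E'
from h import *
import sys
from scipy.optimize import minimize
def fit(P,g):
    # rim points (z~25 mm) fitted with 188x72 rectangle outline band
    q=P.reshape(-1,3); q=q[(q[:,2]>.019)&(q[:,2]<.031)][:,:2]*1e3
    def loc(p):
        c,s=np.cos(p[2]),np.sin(p[2]); d=q-p[:2]; return np.c_[c*d[:,0]+s*d[:,1],-s*d[:,0]+c*d[:,1]]
    l=loc(g); q=q[(abs(l[:,0])<105)&(abs(l[:,1])<46)]
    def cost(p):
        l=loc(p); m=np.abs(np.minimum(92-abs(l[:,0]),34-abs(l[:,1]))); return np.minimum(m,8).sum()
    b=min((minimize(cost,np.array(g)+[dx,dy,0],method="Nelder-Mead",options=dict(initial_simplex=np.array(g)+[dx,dy,0]+np.array([[0,0,0],[4,0,0],[0,4,0],[0,0,.03]]))) for dx in(-4,0,4) for dy in(-4,0,4)),key=lambda o:o.fun)
    l=loc(b.x); print("n",len(q),"cost/pt",b.fun/len(q),"carrier",b.x[:2].round(1),np.degrees(b.x[2]).round(2),"ext",np.percentile(l,[1,99],axis=0).round(0).tolist())
    return b.x
E
python3 - <<'E'
from car import *
P=np.load("top0.npz")["P"]; a=np.radians(15)
b=fit(P,[451+130*np.cos(a),79.5+130*np.sin(a),a])
for x in(-130,-58,2,60): print(x,b[0]+x*np.cos(b[2]),b[1]+x*np.sin(b[2]))
E
```

```text
n 218 cost/pt 1.3765756603238122 carrier [576.7 114.3] 15.52 ext [[-93.0, -36.0], [94.0, 36.0]]
-130 451.4222593544936 79.49458617119897
-58 520.7975856963442 98.75761020590683
2 578.6103576478863 114.81013023483004
60 634.4960372010437 130.32756626278916
```

Request:
servo_tool:
  commands:
    - [0,0,0,0,0,12,1]
    - [0,0,0,0,0,35,1]
    - [0,0,0,10,10,60,1]
    - [0,0,0,28,30,75,1]
    - [0,0,0,46,58,80,1]
  force: 40

```text
clock: 3.12
tcp_pos: [0.4884, -0.1907, 0.1111]
orientation: [3.112, 0.402, 0.008]
contact_force: [0.9, -0.6, -1.7]
grip_width: 0.0488
gripper_force: 41.8
```

Request:
servo_tool:
  commands:
    - [0,0,0,15,34,0,1]
    - [0,0,0,26,70,0,1]
    - [0,0,0,34,107,0,1]
    - [0,0,0,34,144,0,1]
    - [0,0,0,34,181,0,1]

```text
clock: 3.53
tcp_pos: [0.5212, -0.0052, 0.1084]
orientation: [3.114, 0.411, 0.003]
contact_force: [0.7, -0.4, -1.4]
grip_width: 0.0491
gripper_force: 41.7
```

Request:
servo_tool:
  commands:
    - [0,0,0,0,34,0,1]
    - [0,0,0,0,65,0,1]
    - [0,0,0,0,90,0,1]
    - [0,0,0,0,104,0,1]
    - [0,0,0,0,107,0,1]

```text
clock: 3.95
tcp_pos: [0.5207, 0.1039, 0.1084]
orientation: [-3.112, -0.419, -0.003]
contact_force: [0.3, -0.2, -1.6]
grip_width: 0.0493
gripper_force: 41.7
```

Request:
servo_tool:
  commands:
    - [0,0,0,0,0,0,1]
    - [0,0,0,0,0,0,1]
    - [0,0,0,0,0,0,1]

```text
clock: 4.2
tcp_pos: [0.5207, 0.0979, 0.1075]
orientation: [3.114, 0.407, -0.0]
contact_force: [0.2, -0.6, -1.7]
grip_width: 0.049
gripper_force: 41.7
```

Request:
servo_tool:
  commands:
    - [0,0,0,1,1,-20,1]
    - [0,0,0,1,1,-42,1]
    - [0,0,0,1,1,-58,1]
    - [0,0,0,1,1,-67,1]
    - [0,0,0,1,1,-69,1]

```text
clock: 4.62
tcp_pos: [0.5206, 0.0993, 0.0368]
orientation: [3.114, 0.408, -0.005]
contact_force: [-0.4, 0.7, -1.2]
grip_width: 0.049
gripper_force: 41.7
```

Request:
servo_tool:
  commands:
    - [0,0,0,0,0,-1,1]
    - [0,0,0,0,0,-2,1]
    - [0,0,0,0,0,-3,1]
    - [0,0,0,0,0,-3,1]
    - [0,0,0,0,0,-3,1]

```text
clock: 5.03
tcp_pos: [0.522, 0.101, 0.0359]
orientation: [-3.114, -0.411, -0.002]
contact_force: [-0.0, 0.3, -0.8]
grip_width: 0.0486
gripper_force: 41.7
```

Request:
servo_tool:
  commands:
    - [0,0,0,0,0,-0.5,1]
    - [0,0,0,0,0,-1,1]
    - [0,0,0,0,0,-1.5,1]
    - [0,0,0,0,0,-1.5,1]

```text
clock: 5.37
tcp_pos: [0.5216, 0.1009, 0.0338]
orientation: [3.115, 0.411, -0.0]
contact_force: [-0.6, -0.2, -0.6]
grip_width: 0.0489
gripper_force: 41.7
```

Request:
servo_tool:
  commands:
    - [0,0,0,0,0,-0.5,1]
    - [0,0,0,0,0,-1,1]
    - [0,0,0,0,0,-1.5,1]
    - [0,0,0,0,0,-1.5,1]

```text
clock: 5.7
tcp_pos: [0.5217, 0.101, 0.0334]
orientation: [3.114, 0.411, 0.0]
contact_force: [-4.2, -0.9, 11.6]
grip_width: 0.0491
gripper_force: 43.0
```

Request:
servo_tool:
  commands:
    - [0,0,0,0,0,0.7,1]
    - [0,0,0,0,0,0.7,0.35]
    - [0,0,0,0,0,0.7,0.2]
    - [0,0,0,0,0,0.7,0]
    - [0,0,0,0,0,0.7,0]

```text
clock: 6.12
tcp_pos: [0.5216, 0.101, 0.0329]
orientation: [-3.115, -0.411, 0.0]
contact_force: [-1.1, -0.2, -1.0]
grip_width: 0.0854
gripper_force: 0.0
```

Request:
servo_tool:
  commands:
    - [0,0,0,0,0,0,0]
    - [0,0,0,0,0,10,0]
    - [0,0,0,0,0,40,0]
    - [0,0,0,0,0,80,0]
    - [0,0,0,0,-20,115,0]

```text
clock: 6.53
tcp_pos: [0.5214, 0.0851, 0.1504]
orientation: [-3.111, -0.42, -0.001]
contact_force: [1.3, 0.6, 0.8]
grip_width: 0.0855
gripper_force: 0.0
```

Request:
servo_tool:
  commands:
    - [0,0,0,-2,-30,0,0]
    - [0,0,0,-4,-70,0,0]
    - [0,0,0,-6,-110,0,0]
    - [0,0,0,-8,-150,0,0]
    - [0,0,0,-10,-190,0,0]

```text
clock: 6.95
tcp_pos: [0.5113, -0.1108, 0.1491]
orientation: [3.114, 0.412, 0.002]
contact_force: [1.4, 0.5, -0.2]
grip_width: 0.0856
gripper_force: 0.0
```

Request:
servo_tool:
  commands:
    - [0,0,0,-2,-40,0,0]
    - [0,0,0,-4,-80,0,0]
    - [0,0,0,-6,-120,0,0]
    - [0,0,0,-8,-160,0,0]
    - [0,0,0,-8,-200,0,0]

```text
clock: 7.37
tcp_pos: [0.5028, -0.311, 0.1489]
orientation: [3.114, 0.411, 0.0]
contact_force: [1.6, -0.4, 0.0]
grip_width: 0.0851
gripper_force: 0.0
```

Request:
servo_tool:
  commands:
    - [0,0,0,0,-35,0,0]
    - [0,0,0,0,-65,-10,0]
    - [0,0,0,0,-85,-20,0]
    - [0,0,0,0,-95,-25,0]
    - [0,0,0,0,-100,-25,0]

```text
clock: 7.78
tcp_pos: [0.5023, -0.4101, 0.122]
orientation: [-3.114, -0.408, 0.003]
contact_force: [-0.2, -0.0, -0.2]
grip_width: 0.0852
gripper_force: 0.0
```

Request:
servo_tool:
  commands:
    - [0,0,0,0,0,0,0]
    - [0,0,0,0,0,0,0]
    - [0,0,0,0,0,0,0]

```text
clock: 8.03
tcp_pos: [0.5047, -0.4071, 0.1238]
orientation: [-3.114, -0.415, -0.002]
contact_force: [-0.3, -0.3, -0.2]
grip_width: 0.0857
gripper_force: 0.0
```

Request:
servo_tool:
  commands:
    - [0,0,0,-1,-2,-10,0]
    - [0,0,0,-1,-2,-35,0]
    - [0,0,0,-1,-2,-63,0]
    - [0,0,0,-1,-2,-84,0]
    - [0,0,0,-1,-2,-94,0]

```text
clock: 8.45
tcp_pos: [0.5012, -0.4089, 0.0258]
orientation: [-3.111, -0.413, 0.005]
contact_force: [0.3, -0.8, 0.0]
grip_width: 0.0854
gripper_force: 0.0
```

Request:
servo_tool:
  commands:
    - [0,0,0,0,0,0,0]
    - [0,0,0,0,0,0,0.3]
    - [0,0,0,0,0,0,1]
    - [0,0,0,0,0,0,1]
    - [0,0,0,0,0,0,1]
  force: 30

```text
clock: 8.87
tcp_pos: [0.5039, -0.4119, 0.0309]
orientation: [3.112, 0.411, 0.004]
contact_force: [0.1, 0.6, 5.0]
grip_width: 0.0534
gripper_force: 32.0
```

Request:
servo_tool:
  commands:
    - [0,0,0,0,0,0,1]
    - [0,0,0,0,0,0,1]
    - [0,0,0,0,0,0,1]

```text
clock: 9.12
tcp_pos: [0.5039, -0.4119, 0.0309]
orientation: [3.112, 0.411, 0.004]
contact_force: [-0.9, -0.2, 5.8]
grip_width: 0.0531
gripper_force: 32.3
```

Request:
servo_tool:
  commands:
    - [0,0,0,0,0,12,1]
    - [0,0,0,0,0,35,1]
    - [0,0,0,-4,10,60,1]
    - [0,0,0,-10,30,75,1]
    - [0,0,0,-14,60,80,1]
  force: 40

```text
clock: 9.53
tcp_pos: [0.4889, -0.3544, 0.1127]
orientation: [3.11, 0.403, 0.006]
contact_force: [-0.2, 0.4, -0.1]
grip_width: 0.0528
gripper_force: 42.2
```

Request:
servo_tool:
  commands:
    - [0,0,0,0,38,0,1]
    - [0,0,0,0,76,0,1]
    - [0,0,0,0,114,0,1]
    - [0,0,0,0,152,0,1]
    - [0,0,0,10,188,0,1]

```text
clock: 9.95
tcp_pos: [0.4964, -0.1615, 0.1097]
orientation: [3.115, 0.41, -0.003]
contact_force: [0.4, -0.4, -1.3]
grip_width: 0.0532
gripper_force: 42.2
```

Request:
servo_tool:
  commands:
    - [0,0,0,18,34,0,1]
    - [0,0,0,36,66,0,1]
    - [0,0,0,54,94,0,1]
    - [0,0,0,70,116,0,1]
    - [0,0,0,80,130,0,1]

```text
clock: 10.37
tcp_pos: [0.5802, -0.0293, 0.11]
orientation: [-3.113, -0.417, -0.003]
contact_force: [0.2, 0.7, -0.5]
grip_width: 0.0529
gripper_force: 42.2
```

Request:
servo_tool:
  commands:
    - [0,0,0,0,10,0,1]
    - [0,0,0,0,10,0,1]
    - [0,0,0,0,10,0,1]

```text
clock: 10.62
tcp_pos: [0.5774, -0.0242, 0.1089]
orientation: [3.114, 0.41, -0.002]
contact_force: [-0.3, -0.3, -1.4]
grip_width: 0.0533
gripper_force: 42.3
```

```bash
python3 - <<'E'
from h import *
for n in("top","scene"):
    im,d,ci=grab(n); np.savez(f"{n}2.npz",im=im,P=cloud(d,ci))
    c=im[130:260,190:320] if n=="top" else im[140:250,210:330]
    cv2.imwrite(f"pics/{n}2.png",cv2.resize(c,(400,400)))
cv2.imwrite("pics/c2.png",np.hstack([cv2.imread(f"pics/{n}2.png") for n in("top","scene")]))
o=r.get_obs(); print(o["clock"],np.round(o["tcp_pos"],4))
E
python3 m.py 2 | egrep "amber|handle|tipbox"
```

```text
10.7167 [ 0.5775 -0.0255  0.1089]
top amber cap 0
top handle 50 mean [451.  79.  94.] med [451.  79.  94.] lo [434.  71.  87.] hi [469.  87.  99.]
top tipbox top 316 mean [621. 126.  61.] med [629. 126.  62.] lo [499.  80.  52.] hi [660. 159.  65.]
    handle ((451.0793151855469, 79.47664642333984), (38.00253677368164, 10.666634559631348), 15.673022270202637)
scene amber cap 0
scene handle 41 mean [476.  31. 114.] med [445.  66.  92.] lo [433. -93.  74.] hi [581.  78. 222.]
scene tipbox top 227 mean [621. 101.  60.] med [632. 109.  60.] lo [520. -48.  50.] hi [741. 149.  65.]
    handle ((509.77783203125, -5.879203796386719), (15.62408447265625, 231.16522216796875), 41.84199523925781)
```

View pics/c2.png

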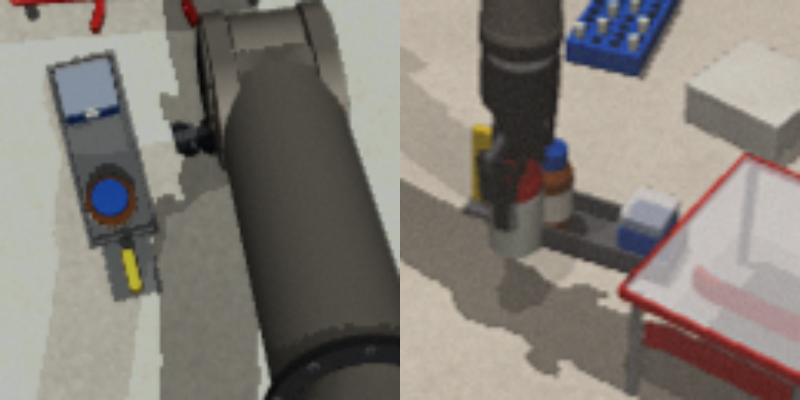

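The amber bottle stands in the carrier at crop (110,197). The tip box is in the nose at (88,88), the carrier hasn't moved, and the jar is in the gripper. I'll check where the amber bottle sits exactly.

Run:
```python
from h import *
D=np.load("top2.npz");P=D["P"];h=cv2.cvtColor(D["im"],cv2.COLOR_BGR2HSV).astype(int)
m=(h[...,0]>105)&(h[...,0]<130)&(h[...,1]>110)&(P[...,2]>.083)&(abs(P[...,1]-.1)<.05)&(abs(P[...,0]-.52)<.06)
p=P[m]*1e3; print(len(p),p.mean(0),p.min(0),p.max(0))
a=np.radians(15.52);d=p.mean(0)[:2]-[576.7,114.3]; print(d@[np.cos(a),np.sin(a)],d@[-np.sin(a),np.cos(a)])
```

```text
114 [519.69421698 102.40882394  94.02894388] [503.23315473  85.44736561  85.34088956] [536.48393507 118.15535703 101.27605438]
-58.108965691848994 3.795717586773506
```

Request:
servo_tool:
  commands:
    - [0,0,0,1,25,0,1]
    - [0,0,0,2,60,0,1]
    - [0,0,0,3,95,0,1]
    - [0,0,0,3,125,0,1]
    - [0,0,0,3,139,0,1]

```text
clock: 11.13
tcp_pos: [0.581, 0.1193, 0.1093]
orientation: [-3.112, -0.415, -0.0]
contact_force: [-0.6, 0.5, 0.0]
grip_width: 0.0529
gripper_force: 42.3
```

Request:
servo_tool:
  commands:
    - [0,0,0,0,0,0,1]
    - [0,0,0,0,0,0,1]
    - [0,0,0,0,0,-10,1]
    - [0,0,0,0,0,-25,1]
    - [0,0,0,0,0,-35,1]

```text
clock: 11.55
tcp_pos: [0.5813, 0.1128, 0.0725]
orientation: [3.114, 0.405, -0.002]
contact_force: [-0.8, -0.3, -1.3]
grip_width: 0.053
gripper_force: 42.3
```

Request:
servo_tool:
  commands:
    - [0,0,0,0,0,0,1]
    - [0,0,0,0,0,0,1]

```text
clock: 11.72
tcp_pos: [0.581, 0.1142, 0.073]
orientation: [3.114, 0.408, -0.003]
contact_force: [0.0, 0.1, -0.1]
grip_width: 0.0529
gripper_force: 42.3
```

Request:
servo_tool:
  commands:
    - [0,0,0,0,0,-12,1]
    - [0,0,0,0,0,-24,1]
    - [0,0,0,0,0,-32,1]
    - [0,0,0,0,0,-36,1]
    - [0,0,0,0,0,-36,1]

```text
clock: 12.13
tcp_pos: [0.5806, 0.1158, 0.0365]
orientation: [3.114, 0.412, -0.004]
contact_force: [-0.1, -0.1, -1.9]
grip_width: 0.053
gripper_force: 42.3
```

Request:
servo_tool:
  commands:
    - [0,0,0,0,0,-0.5,1]
    - [0,0,0,0,0,-1,1]
    - [0,0,0,0,0,-1.5,1]
    - [0,0,0,0,0,-1.5,1]

```text
clock: 12.47
tcp_pos: [0.5819, 0.116, 0.0368]
orientation: [-3.115, -0.411, -0.001]
contact_force: [0.5, -0.6, -0.9]
grip_width: 0.0531
gripper_force: 42.3
```

Request:
servo_tool:
  commands:
    - [0,0,0,0,0,-0.5,1]
    - [0,0,0,0,0,-1,1]
    - [0,0,0,0,0,-1,1]

```text
clock: 12.72
tcp_pos: [0.5817, 0.1159, 0.0356]
orientation: [-3.115, -0.411, -0.0]
contact_force: [-0.2, -0.8, -0.9]
grip_width: 0.0534
gripper_force: 42.3
```

Request:
servo_tool:
  commands:
    - [0,0,0,0,-1,-0.3,1]
    - [0,0,0,0,-1.5,-0.7,1]
    - [0,0,0,0,-1.5,-1.2,1]
    - [0,0,0,0,-1.5,-1.2,1]

```text
clock: 13.05
tcp_pos: [0.5817, 0.1146, 0.035]
orientation: [-3.115, -0.411, -0.0]
contact_force: [-2.4, 0.5, 6.0]
grip_width: 0.0531
gripper_force: 43.3
```

Request:
servo_tool:
  commands:
    - [0,0,0,0,0,0.3,1]
    - [0,0,0,0,0,0.3,0.3]
    - [0,0,0,0,0,0.3,0.15]
    - [0,0,0,0,0,0.3,0]
    - [0,0,0,0,0,0.3,0]

```text
clock: 13.47
tcp_pos: [0.5817, 0.1144, 0.0345]
orientation: [3.115, 0.411, 0.0]
contact_force: [-0.2, 0.4, 0.6]
grip_width: 0.0853
gripper_force: 0.0
```

Request:
servo_tool:
  commands:
    - [0,0,0,0,0,0,0]
    - [0,0,0,0,0,10,0]
    - [0,0,0,0,0,40,0]
    - [0,0,0,0,0,80,0]
    - [0,0,0,0,-20,115,0]

```text
clock: 13.88
tcp_pos: [0.5812, 0.0993, 0.1519]
orientation: [-3.11, -0.42, -0.001]
contact_force: [0.1, 1.4, 1.2]
grip_width: 0.0851
gripper_force: 0.0
```

Request:
servo_tool:
  commands:
    - [0,0,0,0,-35,0,0]
    - [0,0,0,0,-70,0,0]
    - [0,0,0,-20,-100,0,0]
    - [0,0,0,-40,-115,0,0]
    - [0,0,0,-40,-115,0,0]

```text
clock: 14.3
tcp_pos: [0.5378, -0.026, 0.1498]
orientation: [3.114, 0.4, -0.006]
contact_force: [-0.7, 0.0, -1.1]
grip_width: 0.0853
gripper_force: 0.0
```

Run:
```python
from car import *
for n in("top","scene"):
    im,d,ci=grab(n); P=cloud(d,ci); np.savez(f"{n}3.npz",im=im,P=P)
    c=im[60:260,170:320] if n=="top" else im[140:260,210:370]
    cv2.imwrite(f"pics/{n}3.png",cv2.resize(c,(400,530) if n=="top" else (400,300)))
    if n=="top":
        b=fit(P,[576.7,114.3,.271]); h=cv2.cvtColor(im,cv2.COLOR_BGR2HSV).astype(int);H,S=h[...,0],h[...,1]
        q=P*1e3; box=(abs(q[...,0]-560)<90)&(abs(q[...,1]-105)<60)
        c_,s_=np.cos(b[2]),np.sin(b[2])
        for nm,m in(("amber",(H>105)&(H<130)&(S>110)&(q[...,2]>83)),("jar",((H<8)|(H>172))&(S>130)&(q[...,2]>70)),("yellow",(H>20)&(H<35)&(S>140)&(q[...,2]>75)&(q[...,0]<490))):
            p=q[m&box] if nm!="yellow" else q[m&(q[...,1]>0)&(q[...,1]<130)]; d_=p.mean(0)[:2]-b[:2]; print(nm,len(p),p.mean(0).round(1),"carrier",round(d_@[c_,s_],1),round(d_@[-s_,c_],1))
a=cv2.imread("pics/top3.png"); z=np.zeros((530,400,3),np.uint8); z[:300]=cv2.imread("pics/scene3.png"); cv2.imwrite("pics/c3.png",np.hstack([a,z]))
o=r.get_obs(); print(o["clock"],np.round(o["tcp_pos"],4))
```

```text
n 229 cost/pt 1.6570774228009537 carrier [577.1 114.5] 15.58 ext [[-94.0, -36.0], [93.0, 36.0]]
amber 113 [519.7 102.6  94. ] carrier -58.5 3.9
jar 223 [579.3 116.2  83.8] carrier 2.5 1.0
yellow 50 [450.7  79.3  94.8] carrier -131.1 -0.0
14.4 [ 0.5414 -0.0214  0.1504]
```

View pics/c3.png

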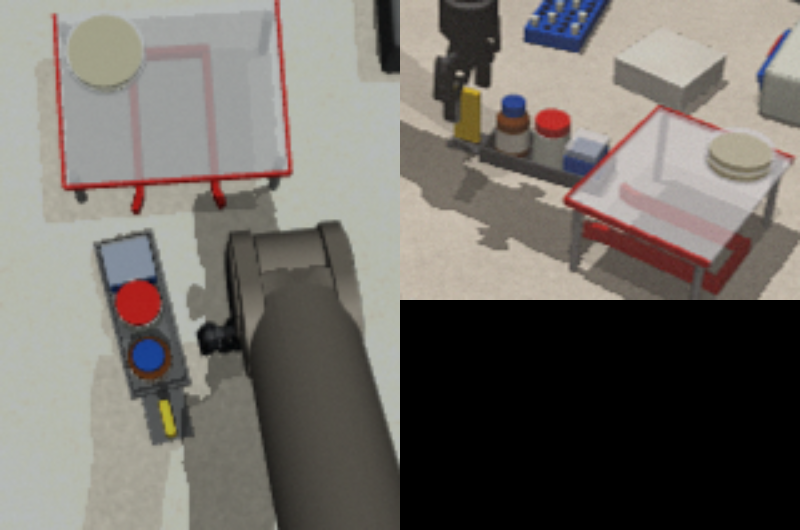

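All three items stand in the carrier, and the rail noses are at crop (137,205) and (220,200). Next I pinch the handle.

Request:
servo_tool:
  commands:
    - [0,0,0,-25,10,0,0]
    - [0,0,0,-55,30,0,0]
    - [0,0,0,-75,60,0,0]
    - [0,0,0,-86,88,0,0]
    - [0,0,0,-88,99,0,0]

```text
clock: 14.82
tcp_pos: [0.4519, 0.0837, 0.1503]
orientation: [-3.111, -0.421, -0.001]
contact_force: [-0.3, -0.4, 0.2]
grip_width: 0.0851
gripper_force: 0.0
```

Request:
servo_tool:
  commands:
    - [0,0,0,0,0,0,0]
    - [0,0,0,0,0,0,0]
    - [0,0,0,0,0,0,0]

```text
clock: 15.07
tcp_pos: [0.4544, 0.0784, 0.1498]
orientation: [3.114, 0.412, 0.001]
contact_force: [-0.3, 0.0, 0.2]
grip_width: 0.0853
gripper_force: 0.0
```

Request:
servo_tool:
  commands:
    - [0,0,0,-1,0,-15,0]
    - [0,0,0,-1,0,-40,0]
    - [0,0,0,-1,0,-65,0]
    - [0,0,0,-1,0,-82,0]
    - [0,0,0,-1,0,-88,0]

```text
clock: 15.48
tcp_pos: [0.4517, 0.077, 0.0593]
orientation: [3.114, 0.408, -0.006]
contact_force: [-0.5, -0.4, 0.8]
grip_width: 0.0856
gripper_force: 0.0
```

Request:
servo_tool:
  commands:
    - [0,0,0,0,0,0,0.2]
    - [0,0,0,0,0,0,0.4]
    - [0,0,0,0,0,0,0.6]
    - [0,0,0,0,0,0,0.75]
    - [0,0,0,0,0,0,1]
  force: 25

```text
clock: 15.9
tcp_pos: [0.4534, 0.0785, 0.0625]
orientation: [-3.115, -0.411, -0.003]
contact_force: [0.3, 1.0, -0.1]
grip_width: 0.0257
gripper_force: 0.0
```

Request:
servo_tool:
  commands:
    - [0,0,0,0,0,0,1]
    - [0,0,0,0,0,0,1]
    - [0,0,0,0,0,0,1]
    - [0,0,0,0,0,0,1]
    - [0,0,0,0,0,0,1]
  force: 70

```text
clock: 16.32
tcp_pos: [0.4532, 0.0785, 0.0624]
orientation: [3.114, 0.412, 0.002]
contact_force: [-1.4, -0.8, 5.8]
grip_width: 0.0106
gripper_force: 68.6
```

Request:
servo_tool:
  commands:
    - [0,0,-0.5,0,-1.5,0,1]
    - [0,0,-1.2,0,-3.5,0,1]
    - [0,0,-2,0,-6,0,1]
    - [0,0,-2.8,1,-8,0,1]
    - [0,0,-3.5,1,-10,0,1]

```text
clock: 16.73
tcp_pos: [0.4548, 0.0705, 0.0625]
orientation: [-3.123, -0.319, -0.005]
contact_force: [0.0, 5.5, 2.9]
grip_width: 0.011
gripper_force: 68.4
```

Request:
servo_tool:
  commands:
    - [0,0,-0.8,0,-2,0,1]
    - [0,0,-1.5,0,-4,0,1]
    - [0,0,-2.3,0,-6.5,0,1]
    - [0,0,-3,1,-8.5,0,1]
    - [0,0,-3.7,1,-10.5,0,1]

```text
clock: 17.15
tcp_pos: [0.4559, 0.06, 0.0625]
orientation: [-3.132, -0.218, -0.005]
contact_force: [1.4, 6.0, 2.9]
grip_width: 0.0107
gripper_force: 68.5
```

Request:
servo_tool:
  commands:
    - [0,0,-0.8,0,-2,0,1]
    - [0,0,-1.6,0,-4,0,1]
    - [0,0,-2.3,0,-6.5,0,1]
    - [0,0,-3,1,-8.3,0,1]
    - [0,0,-3,1,-8.3,0,1]

```text
clock: 17.57
tcp_pos: [0.4568, 0.0512, 0.0624]
orientation: [-3.137, -0.135, -0.004]
contact_force: [0.0, 5.0, 5.2]
grip_width: 0.0116
gripper_force: 68.8
```

Run:
```python
from car import *
from scipy.spatial.transform import Rotation as R
for n in("top","scene"):
    im,d,ci=grab(n); P=cloud(d,ci); np.savez(f"{n}4.npz",im=im,P=P)
    c=im[60:260,170:320] if n=="top" else im[140:260,210:370]
    cv2.imwrite(f"pics/{n}4.png",cv2.resize(c,(400,530) if n=="top" else (400,300)))
    if n=="top": fit(P,[582,63,.095])
a=cv2.imread("pics/top4.png"); z=np.zeros((530,400,3),np.uint8); z[:300]=cv2.imread("pics/scene4.png"); cv2.imwrite("pics/c4.png",np.hstack([a,z]))
o=r.get_obs(); M=R.from_rotvec(o["orientation"]).as_matrix(); print(o["clock"],np.round(o["tcp_pos"],4),np.degrees(np.arctan2(M[1,0],M[0,0])),np.round(o["contact_force"],1),np.round(o["joints"],2))
```

```text
n 134 cost/pt 1.392271742977148 carrier [584.8  65. ] 5.62 ext [[-45.0, -36.0], [94.0, 36.0]]
17.6667 [0.4568 0.0512 0.0625] 4.93099819787498 [0.5 5.6 5.8] [-0.11  0.39 -0.16  2.19  0.11  0.57 -1.84]
```

View pics/c4.png

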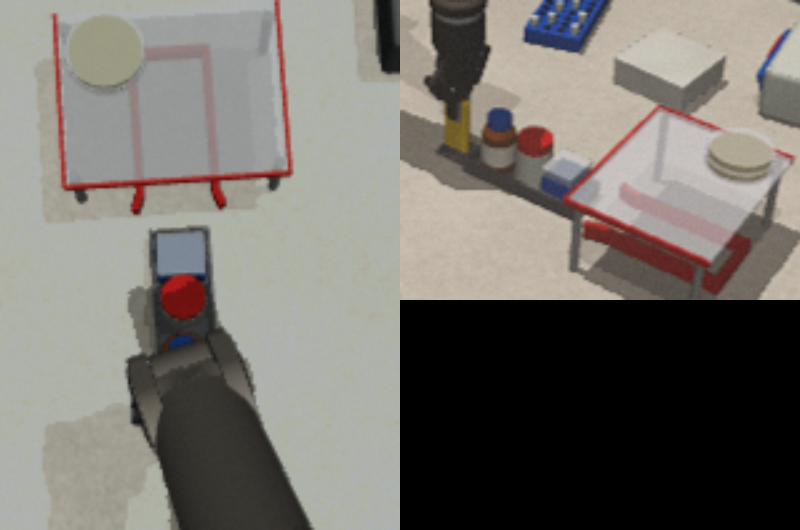

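The carrier is aligned: nose centre at crop (180,230), mouth centre at about (178,200), all items standing. Sliding in at moderate speed.

Request:
servo_tool:
  commands:
    - [0,0,0,2,0,0,1]
    - [0,0,0,6,0,0,1]
    - [0,0,0,12,0,0,1]
    - [0,0,0,19,1,0,1]
    - [0,0,0,26,1.5,0,1]

```text
clock: 18.08
tcp_pos: [0.4702, 0.0504, 0.062]
orientation: [3.135, 0.137, -0.034]
contact_force: [-36.6, -0.4, 51.2]
grip_width: 0.0112
gripper_force: 76.7
```

Request:
servo_tool:
  commands:
    - [0,0,0,7,0.7,0,1]
    - [0,0,0,14,1.3,0,1]
    - [0,0,0,21,2,0,1]
    - [0,0,0,28,2.6,0,1]
    - [0,0,0,34,3.2,0,1]

```text
clock: 18.5
tcp_pos: [0.5075, 0.0528, 0.062]
orientation: [3.135, 0.132, -0.025]
contact_force: [-27.4, -2.5, 37.5]
grip_width: 0.0111
gripper_force: 74.5
```

Request:
servo_tool:
  commands:
    - [0,0,0,0,0,0.5,1]
    - [0,0,0,0,0,1,1]
    - [0,0,0,0,0,1,1]

```text
clock: 18.75
tcp_pos: [0.5122, 0.0534, 0.0621]
orientation: [3.137, 0.132, -0.011]
contact_force: [-7.5, 0.4, 8.2]
grip_width: 0.0109
gripper_force: 69.9
```

Run:
```python
from car import *
for n in("top","scene"):
    im,d,ci=grab(n); P=cloud(d,ci); np.savez(f"{n}5.npz",im=im,P=P)
    c=im[60:260,170:320] if n=="top" else im[140:260,210:370]
    cv2.imwrite(f"pics/{n}5.png",cv2.resize(c,(400,530) if n=="top" else (400,300)))
    if n=="top": fit(P,[640,71,.097])
a=cv2.imread("pics/top5.png"); z=np.zeros((530,400,3),np.uint8); z[:300]=cv2.imread("pics/scene5.png"); cv2.imwrite("pics/c5.png",np.hstack([a,z]))
o=r.get_obs(); print(o["clock"],np.round(o["tcp_pos"],4),np.round(o["orientation"],3),np.round(o["contact_force"],1),np.round(o["moment"],2))
```

```text
n 135 cost/pt 2.6192606099007993 carrier [640.2  66.7] 4.1 ext [[-24.0, -38.0], [93.0, 52.0]]
18.85 [0.5122 0.0534 0.0621] [ 3.137  0.132 -0.011] [-5.9 -0.   8.1] [0.09 1.97 0.01]
```

View pics/c5.png

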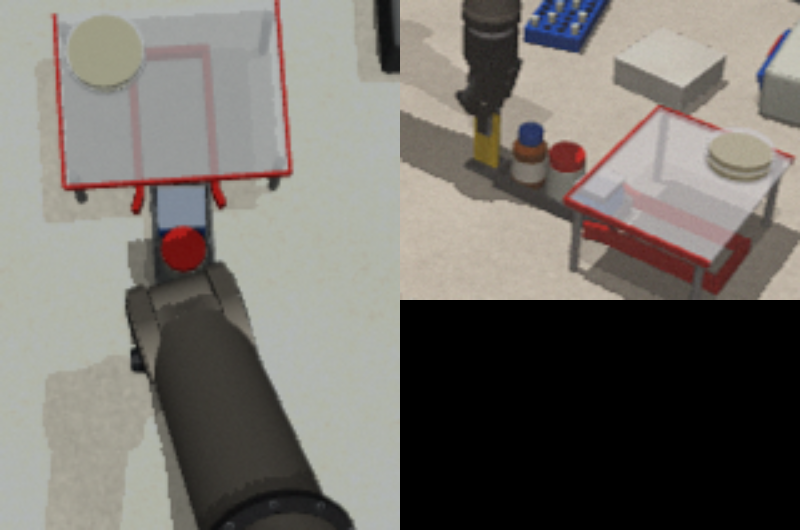

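The nose is between the rail noses at crop (182,185) and everything stands. I'll check the lateral centring numerically.

Run:
```python
from h import *
a=np.radians(5.4); c,s=np.cos(a),np.sin(a)
D=np.load("top5.npz");P=D["P"]*1e3;h=cv2.cvtColor(D["im"],cv2.COLOR_BGR2HSV).astype(int)
dx,dy=P[...,0]-667.6,P[...,1]-71.5; X=c*dx+s*dy; Y=-s*dx+c*dy; Z=P[...,2]
red=((h[...,0]<10)|(h[...,0]>170))&(h[...,1]>110)
for x0 in range(-60,50,10):
    b=(X>=x0)&(X<x0+10)&(abs(Y)<70)&(Z>14)&(Z<34)
    rr=np.sort(Y[b&red&(abs(Y)>36)]); g=np.sort(Y[b&~red&(abs(Y)<44)])
    print(x0,"rail",np.round(rr[[0,-1]],1) if len(rr) else "", np.round([rr[rr<0].max() if (rr<0).any() else 0, rr[rr>0].min() if (rr>0).any() else 0],1),"car",np.round(np.percentile(g,[2,98]),1) if len(g) else "",len(g))
```

```text
-60 rail  [0 0] car [29.9 33. ] 3
-50 rail  [0 0] car [10.9 32.5] 6
-40 rail  [0 0] car [-36.   32.1] 6
-30 rail  [0 0] car [-38.1  31.4] 11
-20 rail  [0 0] car [-38.3  30.8] 6
-10 rail  [0 0] car [-36.2  33.1] 11
0 rail  [0 0] car [-36.9  32.5] 15
10 rail  [0 0] car [-37.6  31.9] 6
20 rail  [0 0] car [-38.4  31.6] 10
30 rail [-54.9  55.1] [-48.3  46. ] car [-38.9  30.7] 8
40 rail [-55.  52.] [-43.   42.3] car [-36.5  41. ] 9
```

Request:
servo_tool:
  commands:
    - [0,0,0.3,2,0.2,0.7,1]
    - [0,0,0.6,6,0.8,0.7,1]
    - [0,0,0.8,11,1.4,0.7,1]
    - [0,0,0.8,16,2,0.7,1]
    - [0,0,0.8,21,2.5,0.7,1]

```text
clock: 19.27
tcp_pos: [0.537, 0.0567, 0.0629]
orientation: [3.138, 0.154, -0.001]
contact_force: [-0.1, 0.3, -6.6]
grip_width: 0.0109
gripper_force: 68.0
```

Request:
servo_tool:
  commands:
    - [0,0,0,5,0.5,0,1]
    - [0,0,0,10,1,0,1]
    - [0,0,0,15,1.4,0,1]
    - [0,0,0,20,1.9,0,1]
    - [0,0,0,25,2.4,0,1]

```text
clock: 19.68
tcp_pos: [0.5621, 0.0593, 0.0632]
orientation: [3.138, 0.155, -0.0]
contact_force: [-0.5, -0.7, -5.8]
grip_width: 0.0111
gripper_force: 68.0
```

Request:
servo_tool:
  commands:
    - [0,0,0,5,0.5,-0.2,1]
    - [0,0,0,10,1,-0.5,1]
    - [0,0,0,15,1.4,-0.6,1]
    - [0,0,0,20,1.9,-0.6,1]
    - [0,0,0,25,2.4,-0.6,1]

```text
clock: 20.1
tcp_pos: [0.5871, 0.0616, 0.0626]
orientation: [3.138, 0.154, -0.0]
contact_force: [0.0, -0.7, -6.8]
grip_width: 0.0115
gripper_force: 68.0
```

Request:
servo_tool:
  commands:
    - [0,0,0,5,0.5,0,1]
    - [0,0,0,10,1,0,1]
    - [0,0,0,15,1.4,0,1]
    - [0,0,0,20,1.9,0,1]
    - [0,0,0,25,2.4,0,1]

```text
clock: 20.52
tcp_pos: [0.6121, 0.0641, 0.0627]
orientation: [3.138, 0.155, -0.0]
contact_force: [0.6, -0.1, -6.7]
grip_width: 0.011
gripper_force: 68.0
```

Request:
servo_tool:
  commands:
    - [0,0,0,3,0.3,-0.3,1]
    - [0,0,0,7,0.7,-0.6,1]
    - [0,0,0,11,1,-0.8,1]
    - [0,0,0,15,1.4,-1,1]
    - [0,0,0,19,1.8,-1,1]

```text
clock: 20.93
tcp_pos: [0.6305, 0.0658, 0.0622]
orientation: [3.138, 0.155, -0.001]
contact_force: [-4.0, -0.3, 0.5]
grip_width: 0.0113
gripper_force: 69.6
```

Request:
servo_tool:
  commands:
    - [0,0,0,5,0.5,0,1]
    - [0,0,0,10,1,0,1]
    - [0,0,0,15,1.4,0,1]
    - [0,0,0,20,1.9,0,1]
    - [0,0,0,23,2.2,0,1]

```text
clock: 21.35
tcp_pos: [0.6541, 0.0681, 0.0622]
orientation: [3.138, 0.155, 0.0]
contact_force: [-6.7, -1.2, 4.1]
grip_width: 0.0114
gripper_force: 69.7
```

Request:
servo_tool:
  commands:
    - [0,0,0,2,0.2,0,1]
    - [0,0,0,4,0.4,0,1]
    - [0,0,0,6,0.6,0,1]
    - [0,0,0,8,0.8,0,1]
    - [0,0,0,9,0.9,0,1]

```text
clock: 21.77
tcp_pos: [0.6626, 0.069, 0.0622]
orientation: [3.138, 0.154, -0.001]
contact_force: [-6.1, -0.5, 4.2]
grip_width: 0.0112
gripper_force: 69.8
```

Request:
servo_tool:
  commands:
    - [0,0,0,1,0.1,0,1]
    - [0,0,0,2,0.2,0,1]
    - [0,0,0,3,0.3,0,1]
    - [0,0,0,4,0.4,0,1]
    - [0,0,0,5,0.5,0,1]

```text
clock: 22.18
tcp_pos: [0.6674, 0.0695, 0.0622]
orientation: [3.138, 0.155, -0.001]
contact_force: [-6.4, -0.7, 3.1]
grip_width: 0.0105
gripper_force: 69.8
```

Request:
servo_tool:
  commands:
    - [0,0,0,0.6,0.1,0,1]
    - [0,0,0,1.2,0.1,0,1]
    - [0,0,0,1.8,0.2,0,1]
    - [0,0,0,2.4,0.2,0,1]
    - [0,0,0,3,0.3,0,1]

```text
clock: 22.6
tcp_pos: [0.6703, 0.0697, 0.0622]
orientation: [3.138, 0.155, -0.001]
contact_force: [-6.4, -0.5, 3.2]
grip_width: 0.0107
gripper_force: 69.8
```

Request:
servo_tool:
  commands:
    - [0,0,0,0.6,0.1,0,1]
    - [0,0,0,1.2,0.1,0,1]
    - [0,0,0,1.8,0.2,0,1]
    - [0,0,0,2.4,0.2,0,1]
    - [0,0,0,2.6,0.2,0,1]

```text
clock: 23.02
tcp_pos: [0.6719, 0.0699, 0.0622]
orientation: [3.137, 0.155, -0.005]
contact_force: [-10.8, -1.6, 7.1]
grip_width: 0.011
gripper_force: 70.4
```

Request:
servo_tool:
  commands:
    - [0,0,0,0.5,0,0,1]
    - [0,0,0,1,0.1,0,1]
    - [0,0,0,1.5,0.1,0,1]
    - [0,0,0,1.5,0.1,0,1]

```text
clock: 23.35
tcp_pos: [0.6719, 0.0699, 0.0622]
orientation: [3.137, 0.155, -0.009]
contact_force: [-14.1, -1.0, 11.1]
grip_width: 0.0113
gripper_force: 71.1
```

Force climbs with no motion, so it's at the stop. I'll relieve most of the preload, release, and lift.

Request:
servo_tool:
  commands:
    - [0,0,0,-1,-0.1,0,1]
    - [0,0,0,-1.5,-0.1,0,1]
    - [0,0,0,-1.5,-0.1,0,0.8]
    - [0,0,0,-1.5,-0.1,0,0.6]
    - [0,0,0,-1.5,-0.1,0,0.3]

```text
clock: 23.77
tcp_pos: [0.6752, 0.0702, 0.0626]
orientation: [-3.137, -0.154, -0.006]
contact_force: [0.2, -0.2, -0.2]
grip_width: 0.0404
gripper_force: 0.0
```

Request:
servo_tool:
  commands:
    - [0,0,0,0,0,0,0.3]
    - [0,0,0,0,0,0,0.3]
    - [0,0,0,0,0,15,0.3]
    - [0,0,0,0,0,40,0.3]
    - [0,0,0,0,0,75,0.3]

```text
clock: 24.18
tcp_pos: [0.6715, 0.0696, 0.1347]
orientation: [3.137, 0.155, -0.008]
contact_force: [0.7, 0.2, -0.2]
grip_width: 0.0599
gripper_force: 0.0
```

Request:
servo_tool:
  commands:
    - [0,0,0,0,0,35,0.3]
    - [0,0,0,-30,-20,65,0.3]
    - [0,0,0,-55,-50,80,0.3]
    - [0,0,0,-70,-85,80,0.3]
    - [0,0,0,-80,-122,80,0.3]

```text
clock: 24.6
tcp_pos: [0.5926, -0.0523, 0.219]
orientation: [3.137, 0.158, 0.006]
contact_force: [-0.2, -0.6, 0.1]
grip_width: 0.0598
gripper_force: 0.0
```

Request:
servo_tool:
  commands:
    - [0,0,0,-10,-38,0,0.3]
    - [0,0,0,-20,-75,0,0.3]
    - [0,0,0,-20,-105,0,0.3]
    - [0,0,0,-20,-120,0,0.3]
    - [0,0,0,-20,-120,0,0.3]

```text
clock: 25.02
tcp_pos: [0.5725, -0.1778, 0.217]
orientation: [3.136, 0.143, 0.001]
contact_force: [-0.5, -0.8, 0.0]
grip_width: 0.0599
gripper_force: 0.0
```

```bash
python3 - <<'E'
from h import *
a=np.radians(5.4); c,s=np.cos(a),np.sin(a)
for n in("top","scene"):
    im,d,ci=grab(n); P=cloud(d,ci); np.savez(f"{n}6.npz",im=im,P=P)
    cr=im[50:220,170:320] if n=="top" else im[150:270,240:380]
    cv2.imwrite(f"pics/{n}6.png",cv2.resize(cr,(400,453) if n=="top" else (400,343)))
    if n=="top":
        P=P*1e3; h=cv2.cvtColor(im,cv2.COLOR_BGR2HSV).astype(int); dx,dy=P[...,0]-667.6,P[...,1]-71.5
        m=(h[...,0]>20)&(h[...,0]<35)&(h[...,1]>140)&(P[...,2]>75)&(abs(dx)<70)&(abs(dy)<50); p=P[m]; e=p.mean(0)[:2]-[667.6,71.5]
        print("handle",len(p),p.mean(0).round(1),"bridge",round(e@[c,s],1),round(e@[-s,c],1),cv2.minAreaRect(p[:,:2].astype(np.float32)))
x=cv2.imread("pics/top6.png"); z=np.zeros((453,400,3),np.uint8); z[:343]=cv2.imread("pics/scene6.png"); cv2.imwrite("pics/c6.png",np.hstack([x,z]))
o=r.get_obs(); print(o["clock"],np.round(o["tcp_pos"],3))
E
python3 m.py 6 | egrep "green"
```

```text
handle 55 [667.8  71.8  93.5] bridge 0.2 0.3 ((668.4203491210938, 71.7069091796875), (38.61786651611328, 11.042780876159668), 7.944147109985352)
25.1167 [ 0.573 -0.172  0.217]
top green cap 0
scene green cap 88 mean [ 595. -264.   88.] med [ 595. -265.   89.] lo [ 580. -279.   81.] hi [ 609. -246.   94.]
```

View pics/c6.png

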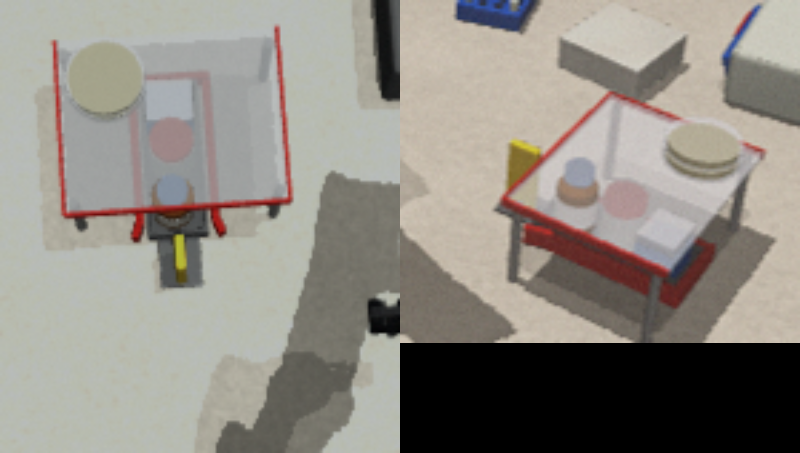

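The handle sits at (0.2, 0.3) mm in the bridge frame, and the tip box, jar and bottle stand in line between the rails at crop (170,100), (170,140) and (172,190). The robot is clear.

```bash
python3 -c "
from bench import r
print(r.hand_in())"
```

```text
the job is handed in; nothing more can be done
None
```

Job handed in: the bottle and jar are upright in the carrier with the tip box, and the carrier is pushed in until it stopped against the red stop, its handle measured within about 0.5 mm of the home position. All three items were still standing and the arm was clear, at about 25 s of the 69 s allowed.

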